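# Clamp the tube rack on the platform shaker

## Robot

A 6-joint arm with a two-finger parallel gripper is mounted at the origin on the work surface. World frame = base frame: x ahead of the robot, y to its left, z up, the work surface at z = 0. Lengths are in m, angles in degrees, forces in N, time in s.
With the tool pointing down it reaches from about 0.3 to 0.95 m from the base axis. Payload 3.1 kg.
Tool frame: the origin (TCP) lies midway between the tips of the shut fingers; the grasp point (between the pads) lies 19 mm behind it; z points along the fingers, y is the line along which they close (so a half turn about z gives the same grasp; the last joint's range is limited). The gripper opens to 85 mm and grips with 20 to 120 N. Pads are 22 mm wide; open, the fingers measure 114 mm over their backs; the gripper's body (76 mm by 85 mm) begins 54 mm behind the grasp point. The pads swing forward as they close: fully open they stand 13 mm farther back than shut.
Start: joints at [69.689, 17.653, 93.61, -0, 68.738, -3.994], TCP at [0.176, 0.6, 0.231] pointing down, gripper open.
Joint ranges: [-175.34, 175.34], [-45.06, 112.39], [2.9, 150.54], [-68.45, 248.45], [3.09, 151.38], [-168.51, 168.51]. Speed limits (degrees/s): [159.86, 159.86, 180, 180, 180, 180].

## Interface

Orientations are given as [roll, pitch, yaw] about the fixed x, y, z axes, in that order (R = Rz(yaw) Ry(pitch) Rx(roll)).
In Python, from rig import bot gives the robot as it stands. The module is installed in compiled form; this text tells all that it offers.
- The arm moves only by the tool arm_command, never from a script. Its argument "increments" is a list of rows, each a list of 7 numbers: the turn, a rotation vector about the tool's x, y, z in rad, then the shift along the tool's x, y, z in mm, then the finger opening in mm, from 0 to 85.4. In form: [[ax, ay, az, x, y, z, hand], ...]. A call has exactly 10 rows; each row shifts and turns the commanded pose from where the row before left it, along the tool's axes as they then stand; what a row does not reach is not made up. A row lasts 1/8 s, in which the tool goes at most 62.5 mm and 10.7 degrees, less where a joint would pass 70% of its speed; a pose out of reach is approached as far as the arm can. A call with a gripper value outside its range is refused whole. The fingers move at their own pace and stop on an object; "newtons" is the grip in N (left out, the last holds). Time passes only in rows, so rows that do not move let the fingers close, or fill a call up. It gives the time, the measured TCP pose, the force, the opening and the grip force at its end, in the units of the state.
- bot.sense(): the state, without advancing time (a new reading comes with each control period).
- bot.get_image(name): name is "scene" or "top"; returns a dict with "image" (480x640x3 uint8, red, green, blue), "K" (3x3 intrinsics, pixels), "dist_coeffs" ([k1, k2, p1, p2, k3] as OpenCV has them; the pictures are not rectified), "T" (4x4, takes a point from camera to world coordinates). Camera axes: x right, y up, looking along -z (the intrinsics and any distortion apply to the point x, -y, -z); pixel columns grow to the right and rows downward; lengths in m; the calibration is good to about 2 mm. A picture is of the moment at which its call begins. There is no depth.
- bot.hand_in(): hands the job in; it is judged then, once.
Trained networks look in the newest picture that a camera, given by its name, has taken for a name from the list of things; names that differ only in an ending like _2 or _b are one class to them, and where a whole thing is asked for, a point or a joint stands for the part that bears it (a point fixed in the world has none). Each returns a list of dicts, best first, with "score" (0 to 1); they miss things now and then, are a little off and sometimes report something else, mostly with a low value. They report only what shows in the picture. A call takes as long as a camera call. They do not tell look-alikes from the thing itself.
- bot.find_in(camera, thing): "point" ([column, row] as shares, 0 to 1, of the picture: columns of its width, rows of its height, amid what is visible of it).
- bot.trace(camera, thing): "pixels" (480x640 bool, what is visible of it) and "point" ([column, row] as shares, 0 to 1, of the picture: columns of its width, rows of its height, amid what is visible of it).
- bot.mark_of(camera, thing): "point" ([column, row] as shares, 0 to 1, of the picture: columns of its width, rows of its height: a listed point, or the origin of a listed thing).
The state is a dict: "t": time; "joint_pos": joint angles; "qvel": joint speeds; "joint_torque": joint torques, N m; "eef_pos": TCP position; "orientation": TCP orientation; "wrist_force": force on the tool from outside, world axes, zero at the start; "torque": the same for the moment, N m; "gripper_width": finger opening in m; "grip_force": force on a finger pad.
Only numpy, scipy, OpenCV 4.12 (cv2) and the standard library are available. Lean on these libraries where they do the work, as an engineer would, in place of code of your own. Each camera call takes 0.05 s, during which the arm holds its last target. There are 200 camera calls.

## Task

Fasten the blue tube rack on the shaker for mixing: slacken the red wing screw on the sliding bar's hub collar, slide the bar along its rods against the rack and on until the rack is pushed home against the other bar, snug between the two rubber sleeves with about 12 N (never hard, the tubes are glass). Keep it snug while you do the wing screw up tight again, then let go; leave everything else where it stands.

Things in the scene. Friction and masses are not known exactly. Their poses are not given: they have to be found in the camera images.
- shaker: white platform shaker, fixed, 300 mm along its x axis, 400 mm along its y axis. Origin on the table under its centre. Two crossbars lie along its x axis over the platform, each with a round hub collar (32 mm across, 26 mm long) at both ends and a soft black rubber sleeve 28 mm thick, 190 mm long. The bar on the -y side slides (clamp_bar); the bar on the +y side is the stop bar
- near_rod (a point): middle of the near rod (robot's side). Two 12 mm steel rods carry the bars; they run along the shaker's y axis, 120 mm to either side of its centre, axes 144 mm above the table
- platform (a point): centre of the platform's rubber mat, 110 mm above the table. The stop bar is bolted to the rods and does not move; its axis lies somewhere between 75 and 105 mm from here along the shaker's +y. That place is not measured: feel for it. The rack stands between the bars
- clamp_bar: the sliding bar with its two hub collars. Origin on its axis half-way between the rods, 144 mm above the table. It slides only along the shaker's y axis, from 150 mm on the -y side to 60 mm on the +y side of the centre; slack it drags with about 2 N; tight it holds against some 20 N. Its soft rubber sleeve (face 14 mm from the axis) yields 1 mm per 3 N
- screw (a joint): turn of the red wing screw in the near hub of the sliding bar, rad. About 0 is tight (starts at 0 to 0.1); it grows counter-clockwise seen from above (slackening), to 2.4; 0.15 past 0 it stops. Under 0.5 its point bites the rod's fine serration (3 mm grooves: the bar may settle by 1.5 mm as it is done up); over 0.5 the collar is free. It turns stiffly, 0.2 to 0.4 N m, and stays as left
- wing (a point): centre of the red wing head of that screw, on its vertical axis, 194 mm above the table. The wing is 30 mm wide (this point's x axis), 9 mm thick (its y axis) and 26 mm high, 13 mm above and below this point. Tight, its width lies about along the shaker's x axis. The collar's boss, 18 mm across, ends 26 mm below this point; the collar's top is 34 mm below it
- rack: the blue tube rack with red-capped glass tubes, loose on the platform between the two bars, 140 mm along its x axis, 62 mm along its y axis, 66 mm high, 94 mm with the tubes; 0.25 to 0.5 kg. Origin at the centre of its underside. Its long side may stand a few degrees off the bars; pushed along the platform it drags with 1 to 5 N
- stop_rubber (a joint): how far the soft rubber sleeve of the stop bar is squeezed by the rack, in m: 0 when untouched, 0.001 for each 3 N
- vial: small capped jar, 30 mm across, 55 mm high, standing on the shaker's platform beyond the stop bar; leave it. Origin at the centre of its underside
- spare_rack: green tube rack with yellow and blue caps, 100 x 62 x 94 mm, on the table; leave it. Origin at the centre of its underside
- glove_box: pink carton of gloves, 120 x 230 x 70 mm; leave it. Origin at the centre of its underside
- reagent: amber glass bottle, 64 mm across, 150 mm high; leave it. Origin at the centre of its underside
- tip_box: blue pipette-tip box, 120 x 85 x 67 mm; leave it. Origin at the centre of its underside
- beaker: glass beaker, 66 mm across, 85 mm high; leave it. Origin at the centre of its underside
- petri: stack of dishes, 90 mm across, 45 mm high; leave it. Origin at the centre of its underside
- spare_collar: spare aluminium hub collar standing on its end on the table, 32 mm across, 26 mm high; leave it. Origin at the centre of its underside
Not all that is in view belongs to the job. What is shaped like the rack but purple is not meant.

How it is judged:
By the outcome, as a careful person would: the job done as asked, in the order asked, and still so for the second after the job is handed in, with the robot touching nothing.
It also fails if it takes over 45 s, if anything falls off the work surface, if the arm or the gripper's body presses on something with over 40 N, if the wrist force passes 120 N, or if a joint passes its speed limit or range.

## Working session

There is one attempt and no reset: what is moved stays moved. The work goes in short steps, Python scripts to look and compute and a tool call to move; the robot and the scene stay as the last step left them, time stands still between calls to the robot, and variables do not carry over. Pictures are saved under pics/ and viewed, at most 10 in all, crops included, and the job is handed in when it is done.

Besides the shell and the picture viewer there is one more tool, called after "Call:" in YAML: its name, and indented under it one key for each argument. arm_command: Moves the arm, as the interface text tells. Its arguments: {"type":"object","properties":{"increments":{"type":"array"},"newtons":{"type":"number"}},"required":["increments"]}

```bash
mkdir -p pics; cat > h.py <<'E'
import numpy as np, cv2
from rig import bot
def ray(c,im,pt):
    K=np.array(im["K"]);d=np.array(im["dist_coeffs"]);T=np.array(im["T"])
    u=cv2.undistortPoints(np.array([[[pt[0]*640,pt[1]*480]]],float),K,d)[0,0]
    v=T[:3,:3]@np.array([u[0],-u[1],-1]);return T[:3,3],v
def at_z(im,pt,z):
    o,v=ray(None,im,pt);return o+v*(z-o[2])/v[2]
def proj(im,P):
    K=np.array(im["K"]);d=np.array(im["dist_coeffs"]);T=np.array(im["T"])
    p=T[:3,:3].T@(np.array(P)-T[:3,3]); p=np.array([p[0],-p[1],-p[2]])
    return cv2.projectPoints(p.reshape(1,1,3),np.zeros(3),np.zeros(3),K,d)[0].ravel()
def tri(a,pa,b,pb):
    o1,v1=ray(0,a,pa);o2,v2=ray(0,b,pb)
    s=np.linalg.lstsq(np.c_[v1,-v2],o2-o1,rcond=None)[0]
    return (o1+v1*s[0]+o2+v2*s[1])/2, np.linalg.norm(o1+v1*s[0]-o2-v2*s[1])
E
python3 - <<'E'
from h import *
Z=dict(shaker=0,near_rod=.144,platform=.11,clamp_bar=.144,wing=.194,rack=.11,vial=.11)
ims={}
for c in("scene","top"):
    im=ims[c]=bot.get_image(c); cv2.imwrite(f"pics/{c}0.png",im["image"][:,:,::-1])
    print(c,np.round(np.array(im["T"]),3).tolist(),im["dist_coeffs"])
for n,z in Z.items():
    for c in ims:
        for r in bot.mark_of(c,n)[:3]: print(n,c,round(r["score"],2),(np.array(r["point"])*[640,480]).round(1),at_z(ims[c],r["point"],z).round(4))
print(bot.sense())
E
```

```text
scene [[0.859, -0.436, 0.27, 0.861], [0.512, 0.734, -0.446, -0.604], [-0.004, 0.522, 0.853, 1.383], [0.0, 0.0, 0.0, 1.0]] [-0.07266044  0.          0.          0.          0.        ]
top [[-0.007, 0.995, -0.104, 0.296], [-1.0, -0.006, 0.005, 0.045], [0.005, 0.104, 0.995, 1.766], [0.0, 0.0, 0.0, 1.0]] [-0.07155832  0.          0.          0.          0.        ]
shaker scene 0.64 [362.1 298.7] [0.5762 0.0046 0.    ]
shaker top 0.81 [329.6 207.8] [0.5783 0.0033 0.    ]
shaker top 0.27 [211.2 298.6] [0.2758 0.3994 0.    ]
near_rod scene 0.75 [317.8 259.3] [ 0.4602 -0.0212  0.144 ]
near_rod scene 0.75 [455.2 194.1] [0.6673 0.331  0.144 ]
near_rod top 0.88 [339.  238.4] [ 0.4597 -0.0214  0.144 ]
near_rod top 0.22 [362.6 193.4] [ 0.6    -0.0964  0.144 ]
platform scene 0.88 [368.4 283.7] [ 5.921e-01 -4.000e-04  1.100e-01]
platform scene 0.48 [412.8 170.7] [0.5271 0.3696 0.11  ]
platform top 0.69 [447.5 237.3] [ 0.4645 -0.3661  0.11  ]
platform top 0.6 [331.9 203.1] [ 0.5757 -0.0015  0.11  ]
clamp_bar scene 0.79 [348.7 309.7] [ 0.5929 -0.0995  0.144 ]
clamp_bar top 0.69 [282.4 200.8] [0.578
[... 646 characters left out ...]
5786 0.1589 0.11  ]
{'t': 0.8, 'joint_pos': array([ 6.96897331e+01,  1.76497694e+01,  9.36083656e+01, -6.03468568e-04,
        6.87381227e+01, -3.99448594e+00]), 'qvel': array([-0.02108891, -0.0173028 , -0.0886658 ,  0.05707864, -0.00585956,
        0.09634092]), 'joint_torque': array([-8.34569182e-04, -4.15223694e+01, -2.77066094e+01, -9.99900954e-05,
        5.40166129e-04,  1.58446380e-05]), 'eef_pos': array([0.17562883, 0.59983889, 0.23131765]), 'orientation': array([1.79996306e+02, 8.21735519e-04, 1.63684438e+02]), 'wrist_force': array([ 0.00090393, -0.0215406 , -0.22085048]), 'torque': array([0.02107181, 0.03112403, 0.03357728]), 'grip_force': 0.0, 'gripper_width': 0.08525064649215387}
```

View pics/top0.png

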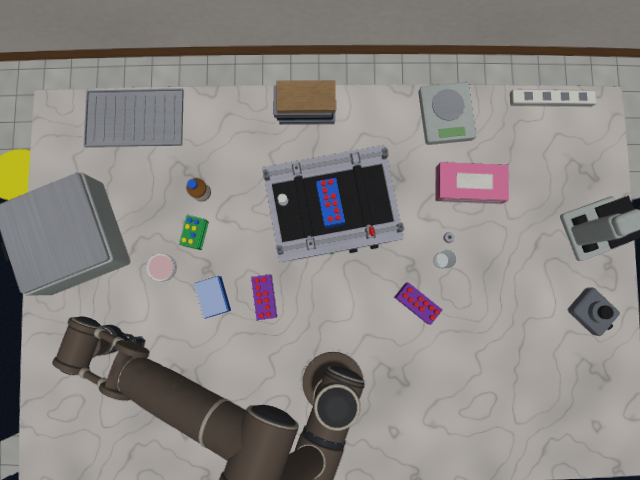

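View pics/scene0.png

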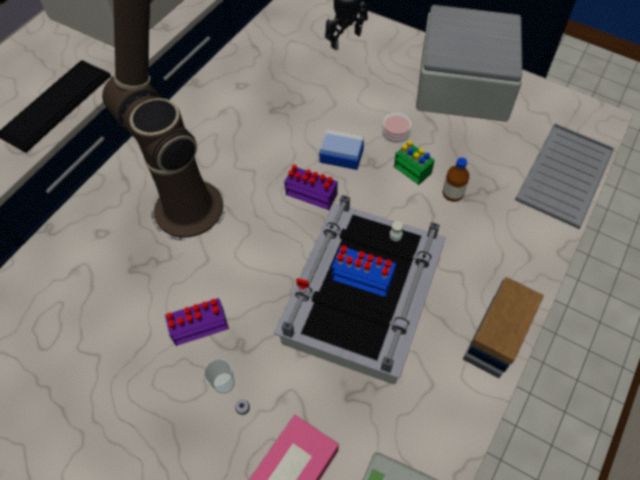

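The top view shows the shaker at about (330,205), turned some 10°, with the blue rack at (330,203), the red wing at (371,231) and the vial at (283,200). The scene view shows the wing at (303,284). Next I refine the yaw and the wing position.

```bash
python3 - <<'E'
from h import *
ims={c:bot.get_image(c) for c in("scene","top")}
# wing by trace/marks
tr={}
for c in ims:
    hsv=cv2.cvtColor(ims[c]["image"],cv2.COLOR_RGB2HSV)
    for n in("wing",):
        for r in bot.trace(c,n)[:2]:
            ys,xs=np.nonzero(r["pixels"]);print(c,n,round(r["score"],2),len(xs),xs.min(),xs.max(),ys.min(),ys.max())
    x0,y0=(371,231) if c=="top" else (303,284)
    m=((hsv[...,0]<8)|(hsv[...,0]>172))&(hsv[...,1]>130)&(hsv[...,2]>60)
    w=np.zeros_like(m);w[y0-14:y0+14,x0-14:x0+14]=1;ys,xs=np.nonzero(m&w)
    p=np.array([xs.mean()+.5,ys.mean()+.5]);tr[c]=p/[640,480];print(c,"red",p,len(xs),at_z(ims[c],tr[c],.194).round(4))
print("tri wing",tri(ims["scene"],tr["scene"],ims["top"],tr["top"]))
# clamp/platform/near rod tri
for n in("near_rod","rack","vial","clamp_bar"):
    for c in ims: print(n,c,[(r["score"].__round__(2),(np.array(r["point"])*[640,480]).round(1).tolist()) for r in bot.mark_of(c,n)[:3]])
# shaker outline: mask min-area rect on warped top plane z=.10
for c,z in(("top",.10),):
    r=bot.trace(c,"shaker")[0];ys,xs=np.nonzero(r["pixels"]);P=np.array([at_z(ims[c],((x+.5)/640,(y+.5)/480),z)[:2] for x,y in zip(xs,ys)],np.float32)
    print("rect",cv2.minAreaRect(P*1000))
# rack yaw
for r in bot.trace("top","rack")[:3]:
    ys,xs=np.nonzero(r["pixels"]);P=np.array([at_z(ims["top"],((x+.5)/640,(y+.5)/480),.18)[:2] for x,y in zip(xs,ys)],np.float32)
    print("rack",cv2.minAreaRect(P*1000))
a=cv2.resize(ims["top"]["image"][140:270,255:410],None,fx=5,fy=4.6,interpolation=cv2.INTER_CUBIC)
cv2.imwrite("pics/c1.png",cv2.resize(ims["top"]["image"][145:265,255:415],None,fx=5,fy=5,interpolation=cv2.INTER_CUBIC)[:,:,::-1])
E
```

```text
scene red [302.69565217 283.65217391] 92 [ 0.4803 -0.1171  0.194 ]
top wing 0.58 40 369 374 227 235
top wing 0.44 92 278 287 194 204
top red [371.73076923 231.26923077] 39 [ 0.4755 -0.1175  0.194 ]
tri wing (array([ 0.47749623, -0.11670778,  0.18979035]), np.float64(0.003968961047755212))
near_rod scene [(0.76, [317.9, 257.7]), (0.43, [341.1, 152.5])]
near_rod top [(0.74, [336.9, 237.0])]
rack scene [(0.92, [197.4, 327.6]), (0.68, [312.1, 195.2]), (0.66, [365.8, 278.2])]
rack top [(0.98, [329.9, 205.4]), (0.68, [415.2, 303.4]), (0.59, [267.3, 296.4])]
vial scene [(0.57, [395.8, 235.7])]
vial top [(0.5, [285.0, 199.9])]
clamp_bar scene [(0.93, [349.8, 309.0])]
clamp_bar top [(0.84, [363.0, 192.5])]
rect ((573.715576171875, -10.783493041992188), (324.4891662597656, 411.84600830078125), 10.281026840209961)
rack ((257.36236572265625, -253.7736053466797), (137.00015258789062, 60.833316802978516), 50.49140548706055)
rack ((281.8472900390625, 204.56240844726562), (135.2663116455078, 67.83855438232422), 7.425590515136719)
rack ((565.8515625, 3.8047332763671875), (146.28939819335938, 64.99974060058594), 10.791990280151367)
```

View pics/c1.png

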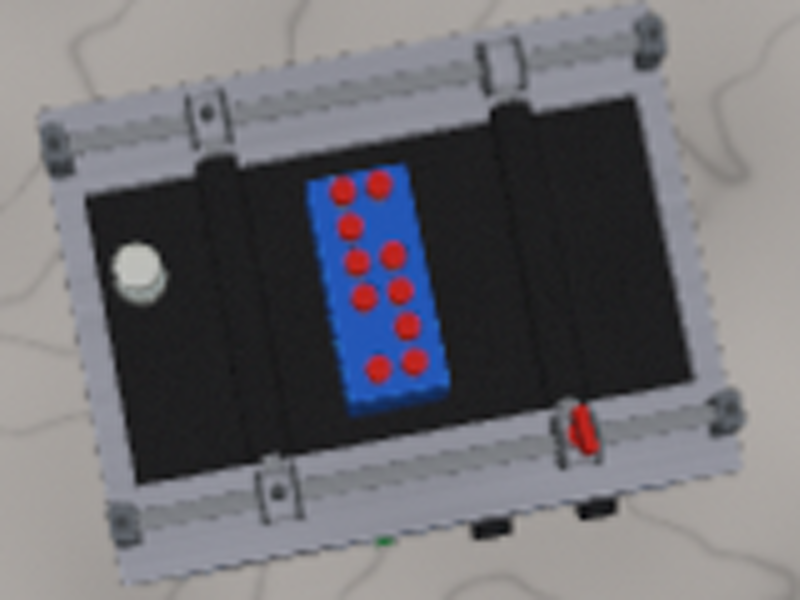

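Call:
arm_command:
  increments:
    - [0, 0, 0, -35, -43, -5, 60]
    - [0, 0, 0, -35, -43, -5, 60]
    - [0, 0, 0, -35, -43, -5, 60]
    - [0, 0, 0, -35, -43, -5, 60]
    - [0, 0, 0, -35, -43, -5, 60]
    - [0, 0, 0, -35, -43, -5, 60]
    - [0, 0, 0, -35, -43, 0, 60]
    - [0, 0, 0, -35, -43, 0, 60]
    - [0, 0, 0, -35, -43, 0, 60]
    - [0, 0, 0, -35, -43, 0, 60]
  newtons: 20

```text
t: 2.75
eef_pos: [0.3914, 0.0871, 0.2618]
orientation: [180.0, 0.1, 163.7]
wrist_force: [-0.1, -0.6, 0.1]
gripper_width: 0.0604
grip_force: 0.0
```

Call:
arm_command:
  increments:
    - [0, 0, 0, -35, -43, 0, 60]
    - [0, 0, 0, -35, -43, 0, 60]
    - [0, 0, 0, -35, -43, 0, 60]
    - [0, 0, 0, -35, -43, 0, 60]
    - [0, 0, 0.176, 0, 0, 0, 60]
    - [0, 0, 0.176, 0, 0, 0, 60]
    - [0, 0, 0.176, 0, 0, 0, 60]
    - [0, 0, 0.176, 0, 0, 0, 60]
    - [0, 0, 0.176, 0, 0, 0, 60]
    - [0, 0, 0.176, 0, 0, 0, 60]

```text
t: 4.0
eef_pos: [0.4768, -0.1156, 0.2614]
orientation: [180.0, 0.0, 102.8]
wrist_force: [0.2, 0.3, -0.1]
gripper_width: 0.0599
grip_force: 0.0
```

Call:
arm_command:
  increments:
    - [0, 0, 0.176, 0, 0, 0, 60]
    - [0, 0, 0.176, 0, 0, 0, 60]
    - [0, 0, 0.176, 0, 0, 0, 60]
    - [0, 0, 0.176, 0, 0, 0, 60]
    - [0, 0, 0.176, 0, 0, 0, 60]
    - [0, 0, 0.176, 0, 0, 0, 60]
    - [0, 0, 0.176, 0, 0, 0, 60]
    - [0, 0, 0.176, 0, 0, 0, 60]
    - [0, 0, 0.176, 0, 0, 0, 60]
    - [0, 0, 0, 0, 0, 0, 60]

```text
t: 5.25
eef_pos: [0.4767, -0.1156, 0.2614]
orientation: [180.0, -0.0, 12.5]
wrist_force: [-0.2, -0.1, 0.3]
gripper_width: 0.06
grip_force: 0.0
```

Call:
arm_command:
  increments:
    - [0, 0, 0, 1, 1, 20, 50]
    - [0, 0, 0, 0, 0, 20, 40]
    - [0, 0, 0, 0, 0, 20, 30]
    - [0, 0, 0, 0, 0, 15, 22]
    - [0, 0, 0, 0, 0, 9, 20]
    - [0, 0, 0, 0, 0, 1, 17]
    - [0, 0, 0, 0, 0, 0, 14]
    - [0, 0, 0, 0, 0, 0, 11]
    - [0, 0, 0, 0, 0, 0, 7]
    - [0, 0, 0, 0, 0, 0, 5]
  newtons: 20

```text
t: 6.5
eef_pos: [0.4782, -0.1154, 0.1769]
orientation: [-179.9, -0.1, 12.5]
wrist_force: [-0.5, 5.5, 2.7]
gripper_width: 0.0092
grip_force: 19.3
```

```bash
python3 - <<'E'
from h import *
im=bot.get_image("scene")["image"][225:345,240:400]
cv2.imwrite("pics/g1.png",cv2.resize(im,None,fx=5,fy=5,interpolation=cv2.INTER_CUBIC)[:,:,::-1])
s=bot.sense();print(s["wrist_force"],s["torque"],s["gripper_width"],s["grip_force"],s["eef_pos"],s["orientation"],s["t"],s["joint_pos"])
E
```

```text
[-1.13678128  6.54055311  3.87862833] [0.84681842 0.09493895 0.25034913] 0.008982148793096681 19.266446828842163 [ 0.47820975 -0.11538672  0.1769388 ] [-1.79916673e+02 -5.22363860e-02  1.24526859e+01] 6.55 [-18.7023146    6.55328808 113.96766351   0.11415205  59.47750571
  58.78698769]
```

View pics/g1.png

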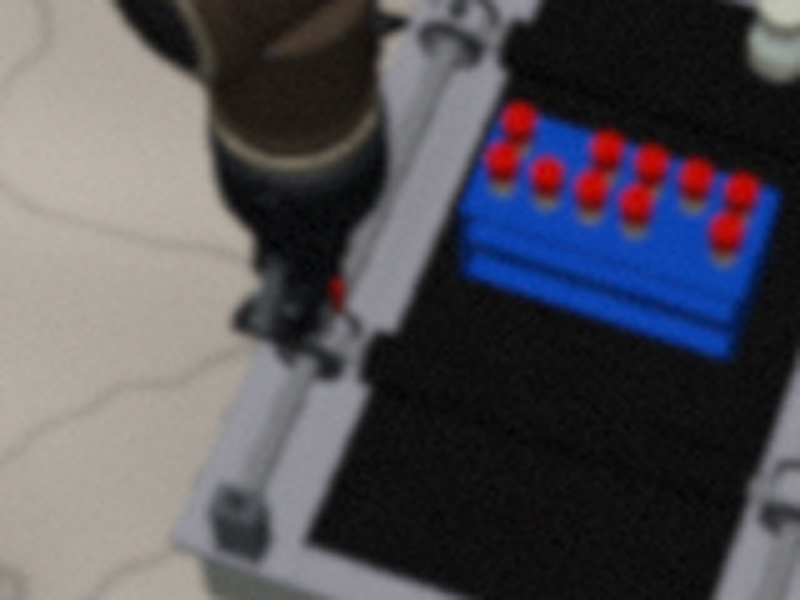

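The image shows the fingers on the wing at about (303,285), with a sliver of red beyond the pads. The grasp is good but it preloads the wing sideways by 6 N. I'll recentre, grip harder and slacken.

Call:
arm_command:
  increments:
    - [0, 0, 0, 0, -1.2, 0, 5]
    - [0, 0, 0, 0, 0, 0, 3]
    - [0, 0, -0.1, 0, 0, 0, 3]
    - [0, 0, -0.1, 0, 0, 0, 3]
    - [0, 0, -0.1, 0, 0, 0, 3]
    - [0, 0, -0.1, 0, 0, 0, 3]
    - [0, 0, -0.1, 0, 0, 0, 3]
    - [0, 0, -0.1, 0, 0, 0, 3]
    - [0, 0, -0.1, 0, 0, 0, 3]
    - [0, 0, -0.1, 0, 0, 0, 3]
  newtons: 80

```text
t: 7.8
eef_pos: [0.4779, -0.1162, 0.177]
orientation: [179.9, 0.1, 58.4]
wrist_force: [-2.5, -0.3, 5.6]
gripper_width: 0.008
grip_force: 78.5
```

```bash
cat >> h.py <<'E'
def st():
    s=bot.sense();f=np.array(s["wrist_force"]);yh=np.array([-np.sin(np.radians(10)),np.cos(np.radians(10)),0]);xh=np.array([yh[1],-yh[0],0])
    p=np.array(s["eef_pos"]);q=p-[.5755,-.0015,0]
    yaw=np.radians(s["orientation"][2]);tx=np.array([np.cos(yaw),np.sin(yaw),0]);ty=np.array([np.sin(yaw),-np.cos(yaw),0])
    print("t",s["t"],"F xs,ys,z",(f@xh).round(2),(f@yh).round(2),f[2].round(2),"M",np.round(s["torque"],2),"pos s",(q@xh).round(4),(q@yh).round(4),p[2].round(4),"rpy",np.round(s["orientation"],1),"w",round(s["gripper_width"],4),s["grip_force"].__round__(1),"| ys in tool xy",(yh@tx).round(3),(yh@ty).round(3))
E
python3 -c "from h import *;st()"
```

```text
t 7.8 F xs,ys,z -2.51 0.14 5.62 M [ 0.14  0.35 -0.19] pos s -0.1161 -0.096 0.177 rpy [1.799e+02 1.000e-01 5.840e+01] w 0.008 78.5 | ys in tool xy 0.747 -0.664
```

Call:
arm_command:
  increments:
    - [0, 0, 0, 1.5, -1.3, 0, 3]
    - [0, 0, 0, 3.0, -2.7, 0, 3]
    - [0, 0, 0, 3.7, -3.3, 0, 3]
    - [0, 0, 0, 3.7, -3.3, 0, 3]
    - [0, 0, 0, 3.7, -3.3, 0, 3]
    - [0, 0, 0, 3.7, -3.3, 0, 3]
    - [0, 0, 0, 3.7, -3.3, 0, 3]
    - [0, 0, 0, 3.7, -3.3, 0, 3]
    - [0, 0, 0, 3.7, -3.3, 0, 3]
    - [0, 0, 0, 3.7, -3.3, 0, 3]

```text
t: 9.05
eef_pos: [0.4699, -0.0716, 0.177]
orientation: [179.9, 0.2, 58.2]
wrist_force: [-2.1, -2.1, 6.2]
gripper_width: 0.0076
grip_force: 78.8
```

```bash
python3 -c "from h import *;st()"
```

```text
t 9.05 F xs,ys,z -2.46 -1.74 6.17 M [-0.4   0.44  0.06] pos s -0.1162 -0.0507 0.177 rpy [179.9   0.2  58.2] w 0.0076 78.8 | ys in tool xy 0.746 -0.666
```

Call:
arm_command:
  increments:
    - [0, 0, 0, 2.2, -2.0, 0, 3]
    - [0, 0, 0, 1.9, -1.7, 0, 3]
    - [0, 0, 0, 1.9, -1.7, 0, 3]
    - [0, 0, 0, 1.9, -1.7, 0, 3]
    - [0, 0, 0, 1.9, -1.7, 0, 3]
    - [0, 0, 0, 1.9, -1.7, 0, 3]
    - [0, 0, 0, 1.9, -1.7, 0, 3]
    - [0, 0, 0, 1.9, -1.7, 0, 3]
    - [0, 0, 0, 1.9, -1.7, 0, 3]
    - [0, 0, 0, 1.9, -1.7, 0, 3]

```text
t: 10.3
eef_pos: [0.4655, -0.047, 0.177]
orientation: [179.8, 0.2, 58.3]
wrist_force: [-1.5, -5.7, 5.6]
gripper_width: 0.0074
grip_force: 78.6
```

```bash
python3 -c "from h import *;st()"
```

```text
t 10.3 F xs,ys,z -2.44 -5.39 5.61 M [-0.76  0.34  0.06] pos s -0.1162 -0.0257 0.177 rpy [179.8   0.2  58.3] w 0.0074 78.6 | ys in tool xy 0.746 -0.666
```

Call:
arm_command:
  increments:
    - [0, 0, 0, 1.1, -1.0, 0, 3]
    - [0, 0, 0, 1.1, -1.0, 0, 3]
    - [0, 0, 0, 1.1, -1.0, 0, 3]
    - [0, 0, 0, 1.1, -1.0, 0, 3]
    - [0, 0, 0, 1.1, -1.0, 0, 3]
    - [0, 0, 0, 1.1, -1.0, 0, 3]
    - [0, 0, 0, 1.1, -1.0, 0, 3]
    - [0, 0, 0, 1.1, -1.0, 0, 3]
    - [0, 0, 0, 1.1, -1.0, 0, 3]
    - [0, 0, 0, 1.1, -1.0, 0, 3]

```text
t: 11.55
eef_pos: [0.4629, -0.0324, 0.1771]
orientation: [179.8, 0.2, 58.3]
wrist_force: [-1.7, -6.1, 6.1]
gripper_width: 0.0079
grip_force: 78.6
```

```bash
python3 -c "from h import *;st()"
```

```text
t 11.55 F xs,ys,z -2.78 -5.69 6.09 M [-0.78  0.39  0.1 ] pos s -0.1163 -0.0109 0.1771 rpy [179.8   0.2  58.3] w 0.0079 78.6 | ys in tool xy 0.746 -0.666
```

Call:
arm_command:
  increments:
    - [0, 0, 0, 0.7, -0.7, 0, 3]
    - [0, 0, 0, 0.8, -0.7, 0, 3]
    - [0, 0, 0, 0.8, -0.7, 0, 3]
    - [0, 0, 0, 0.7, -0.7, 0, 3]
    - [0, 0, 0, 0.8, -0.7, 0, 3]
    - [0, 0, 0, 0.8, -0.7, 0, 3]
    - [0, 0, 0, 0.7, -0.6, 0, 3]
    - [0, 0, 0, 0.8, -0.7, 0, 3]
    - [0, 0, 0, 0.7, -0.6, 0, 3]
    - [0, 0, 0, 0.8, -0.7, 0, 3]

```text
t: 12.8
eef_pos: [0.4611, -0.0223, 0.177]
orientation: [179.8, 0.2, 58.3]
wrist_force: [-2.9, -6.3, 6.7]
gripper_width: 0.0078
grip_force: 78.6
```

```bash
python3 -c "from h import *;st()"
```

```text
t 12.8 F xs,ys,z -3.94 -5.75 6.69 M [-0.77  0.38  0.11] pos s -0.1163 -0.0007 0.177 rpy [179.8   0.2  58.3] w 0.0078 78.6 | ys in tool xy 0.746 -0.666
```

Call:
arm_command:
  increments:
    - [0, 0, 0, 0.7, -0.7, 0, 3]
    - [0, 0, 0, 0.7, -0.7, 0, 3]
    - [0, 0, 0, 0.6, -0.5, 0, 3]
    - [0, 0, 0, 0.6, -0.5, 0, 3]
    - [0, 0, 0, 0.6, -0.5, 0, 3]
    - [0, 0, 0, 0.5, -0.5, 0, 3]
    - [0, 0, 0, 0.5, -0.5, 0, 3]
    - [0, 0, 0, 0.5, -0.5, 0, 3]
    - [0, 0, 0, 0.5, -0.4, 0, 3]
    - [0, 0, 0, 0.5, -0.4, 0, 3]

```text
t: 14.05
eef_pos: [0.4599, -0.0157, 0.177]
orientation: [179.7, 0.3, 58.3]
wrist_force: [-3.0, -8.8, 5.2]
gripper_width: 0.008
grip_force: 78.4
```

```bash
python3 -c "from h import *;st()"
```

```text
t 14.05 F xs,ys,z -4.53 -8.15 5.23 M [-1.25  0.33  0.06] pos s -0.1163 0.0061 0.177 rpy [179.7   0.3  58.3] w 0.008 78.4 | ys in tool xy 0.746 -0.665
```

Call:
arm_command:
  increments:
    - [0, 0, 0, 0.4, -0.3, 0, 3]
    - [0, 0, 0, 0.4, -0.3, 0, 3]
    - [0, 0, 0, 0.4, -0.3, 0, 3]
    - [0, 0, 0, 0.4, -0.4, 0, 3]
    - [0, 0, 0, 0.4, -0.3, 0, 3]
    - [0, 0, 0, 0, 0, 0, 3]
    - [0, 0, 0, 0, 0, 0, 3]
    - [0, 0, 0, 0, 0, 0, 3]
    - [0, 0, 0, 0, 0, 0, 3]
    - [0, 0, 0, 0, 0, 0, 3]

```text
t: 15.3
eef_pos: [0.4596, -0.014, 0.177]
orientation: [179.7, 0.4, 58.3]
wrist_force: [-1.4, -10.5, 5.4]
gripper_width: 0.0078
grip_force: 78.5
```

```bash
python3 -c "from h import *;st()"
```

```text
t 15.3 F xs,ys,z -3.25 -10.12 5.4 M [-1.56  0.3   0.03] pos s -0.1163 0.0078 0.177 rpy [179.7   0.4  58.3] w 0.0078 78.5 | ys in tool xy 0.747 -0.665
```

Call:
arm_command:
  increments:
    - [0, 0, 0, 0.4, -0.3, 0, 3]
    - [0, 0, 0, 0.4, -0.4, 0, 3]
    - [0, 0, 0, 0.4, -0.3, 0, 3]
    - [0, 0, 0, 0.4, -0.4, 0, 3]
    - [0, 0, 0, 0.4, -0.3, 0, 3]
    - [0, 0, 0, 0.4, -0.4, 0, 3]
    - [0, 0, 0, 0.4, -0.3, 0, 3]
    - [0, 0, 0, 0.3, -0.3, 0, 3]
    - [0, 0, 0, 0, 0, 0, 3]
    - [0, 0, 0, 0, 0, 0, 3]

```text
t: 16.55
eef_pos: [0.4591, -0.0113, 0.1771]
orientation: [179.6, 0.5, 58.3]
wrist_force: [-1.8, -14.9, 3.9]
gripper_width: 0.0079
grip_force: 78.5
```

```bash
python3 -c "from h import *;st()"
```

```text
t 16.55 F xs,ys,z -4.39 -14.32 3.91 M [-2.15  0.33  0.01] pos s -0.1163 0.0106 0.1771 rpy [179.6   0.5  58.3] w 0.0079 78.5 | ys in tool xy 0.747 -0.665
```

Call:
arm_command:
  increments:
    - [0, 0, 0, 0.4, -0.3, 0, 3]
    - [0, 0, 0, 0.4, -0.4, 0, 3]
    - [0, 0, 0, 0.3, -0.3, 0, 3]
    - [0, 0, 0, 0, 0, 0, 3]
    - [0, 0, 0.05, 0, 0, 0, 3]
    - [0, 0, 0.05, 0, 0, 0, 3]
    - [0, 0, 0.05, 0, 0, 0, 3]
    - [0, 0, 0.05, 0, 0, 0, 3]
    - [0, 0, 0.05, 0, 0, 0, 3]
    - [0, 0, 0, 0, 0, 0, 3]

```text
t: 17.8
eef_pos: [0.4592, -0.0104, 0.177]
orientation: [179.4, 0.4, 44.0]
wrist_force: [-2.1, -16.7, 3.5]
gripper_width: 0.0082
grip_force: 78.4
```

```bash
python3 -c "from h import *;st()"
```

```text
t 17.8 F xs,ys,z -4.97 -16.13 3.47 M [-2.48  0.15  0.07] pos s -0.1161 0.0114 0.177 rpy [179.4   0.4  44. ] w 0.0082 78.4 | ys in tool xy 0.56 -0.829
```

Call:
arm_command:
  increments:
    - [0, 0, 0.07, 0, 0, 0, 3]
    - [0, 0, 0.07, 0, 0, 0, 3]
    - [0, 0, 0.07, 0, 0, 0, 3]
    - [0, 0, 0.07, 0, 0, 0, 3]
    - [0, 0, 0.07, 0, 0, 0, 3]
    - [0, 0, 0.07, 0, 0, 0, 3]
    - [0, 0, 0.07, 0, 0, 0, 3]
    - [0, 0, 0.06, 0, 0, 0, 3]
    - [0, 0, 0.05, 0, 0, 0, 3]
    - [0, 0, 0, 0, 0, 0, 3]

```text
t: 19.05
eef_pos: [0.4591, -0.0084, 0.1771]
orientation: [179.5, -0.0, 9.6]
wrist_force: [-1.0, -9.8, 4.3]
gripper_width: 0.0077
grip_force: 78.7
```

```bash
python3 -c "from h import *;st()"
```

```text
t 19.05 F xs,ys,z -2.68 -9.46 4.28 M [-1.56  0.21  0.16] pos s -0.1158 0.0134 0.1771 rpy [179.5  -0.    9.6] w 0.0077 78.7 | ys in tool xy -0.007 -1.0
```

Call:
arm_command:
  increments:
    - [0, 0, 0.03, 0, 0, 0, 3]
    - [0, 0, 0.03, 0, 0, 0, 3]
    - [0, 0, 0.02, 0, 0, 0, 3]
    - [0, 0, 0, 0, 0, 0, 3]
    - [0, 0, 0, 0, 0.8, 0, 3]
    - [0, 0, 0, 0, 0.8, 0, 3]
    - [0, 0, 0, 0, 0.8, 0, 3]
    - [0, 0, 0, 0, 0.5, 0, 3]
    - [0, 0, 0, 0, 0, 0, 3]
    - [0, 0, 0, 0, 0, 0, 3]

```text
t: 20.3
eef_pos: [0.459, -0.0081, 0.1771]
orientation: [179.9, -0.1, 5.0]
wrist_force: [-1.0, -1.3, 5.7]
gripper_width: 0.008
grip_force: 79.2
```

```bash
python3 -c "from h import *;st()"
```

```text
t 20.3 F xs,ys,z -1.25 -1.05 5.74 M [-0.15  0.21  0.31] pos s -0.1159 0.0137 0.1771 rpy [ 1.799e+02 -1.000e-01  5.000e+00] w 0.008 79.2 | ys in tool xy -0.087 -0.996
```

Call:
arm_command:
  increments:
    - [0, 0, 0, 0, 0, 0, 12]
    - [0, 0, 0, 0, 0, 0, 20]
    - [0, 0, 0, 0, 0, 0, 30]
    - [0, 0, 0, 0, 0, 0, 40]
    - [0, 0, 0, 0, 0, 0, 40]
    - [0, 0, 0, 0, 0, -10, 40]
    - [0, 0, 0, 0, 0, -20, 40]
    - [0, 0, 0, 0, 0, -30, 40]
    - [0, 0, 0, 0, 0, -30, 40]
    - [0, 0, 0, 0, 0, -20, 40]

```text
t: 21.55
eef_pos: [0.4591, -0.0074, 0.2888]
orientation: [180.0, -0.2, 5.0]
wrist_force: [0.5, -0.3, 0.0]
gripper_width: 0.0397
grip_force: 0.0
```

Call:
arm_command:
  increments:
    - [0, 0, 0, -15, 0, -10, 40]
    - [0, 0, 0, -15, 0, 0, 40]
    - [0, 0, 0, -15, 0, 0, 40]
    - [0, 0, 0, -15, 0, 0, 40]
    - [0, 0, 0, -15, 0, 0, 40]
    - [0, 0, 0, -15, 0, 0, 40]
    - [0, 0, 0, 0, 0, 0, 40]
    - [0, 0, 0, 0, 0, 0, 40]
    - [0, 0, 0, 0, 0, 0, 40]
    - [0, 0, 0, 0, 0, 0, 40]

```text
t: 22.8
eef_pos: [0.3689, -0.0151, 0.2962]
orientation: [-180.0, 0.0, 5.0]
wrist_force: [-0.3, 0.1, -1.1]
gripper_width: 0.0403
grip_force: 0.0
```

```bash
python3 - <<'E'
from h import *
st()
a=bot.get_image("scene")["image"][205:325,260:420]
b=bot.get_image("top")["image"][145:265,255:415]
f=lambda i:cv2.resize(i,(400,300),interpolation=cv2.INTER_CUBIC)
cv2.imwrite("pics/e1.png",np.hstack([f(a),f(b)])[:,:,::-1])
E
```

```text
t 22.8 F xs,ys,z -0.26 0.17 -1.07 M [0.02 0.01 0.01] pos s -0.2058 0.0225 0.2962 rpy [-180.    0.    5.] w 0.0403 0.0 | ys in tool xy -0.087 -0.996
```

View pics/e1.png

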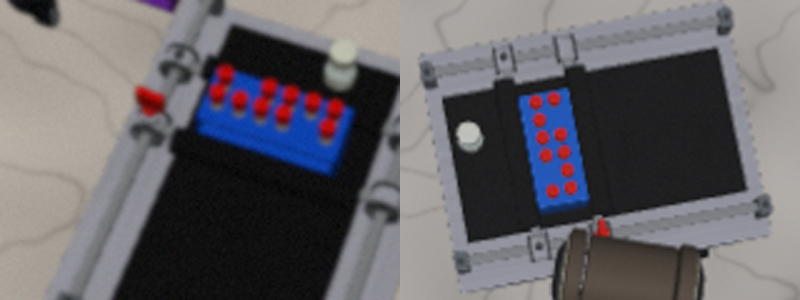

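The picture shows the rack snug between the two bars, at (275,115) on the left and (555,150) on the right. The wing lies along the bar at (150,100), the vial is untouched and the gripper is clear.

```bash
python3 -c "from rig import bot;print(bot.hand_in())"
```

```text
the job is handed in; nothing more can be done
None
```

The blue rack is clamped between the two rubber sleeves and the wing screw is done up tight. By the wrist force I estimate 12–13 N at the stop bar and up to about 16 N at the sliding bar, since the bar settled forward as I tightened. The gripper is clear, and I handed the job in at about 23 s; no verdict came back.

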